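Gather the grinding balls and uncover the dish

TASK

Keeping its loose lid on, set the oblong white covered dish squarely on the small sloping stand, so that both steel balls inside roll down to its low end. Then lift the lid off by its handle and lay it flat on the bench, handle up, leaving the dish on the slope with the balls at its low end.

Things in the scene. Friction and masses are not known exactly. Their poses are not given: they have to be found in the camera images.
- dish: oblong white porcelain dish, 100 mm long (its x), 60 wide (y), 36 high, walls and floor 4 mm, 170 g, both ends alike; origin: centre of its underside, z up. Stands on the bench, lidded, two balls inside; grip it from above across its width (fingers then clear the lid, 1.5 mm narrower each side). Nothing else within 60 mm. Not the round dish.
- lid: loose clear lid, 60 g: plate 99 x 57 x 4 mm lying on the rim, below it a lip 6 mm deep (2 mm play in the dish), on top in the middle an upright grey handle bar 40 mm long (x), 10 thick (y). Origin: centre of the lip's underside, 30 mm above the dish's underside; plate z 6 to 10, handle z 10 to 34 mm. On the bench it stands on its lip; the dish's first spot is free for it.
- stand: fixed white stand, steel foot 116 x 80 mm; origin: centre of the foot's underside, z up. Bed 104 x 44 mm slopes 24 degrees down to the stand's own -x, level along y; its middle is 45 mm straight above the origin. A stop 10 mm high at the low end, 52 mm down the slope from the middle, holds the dish set lengthwise. Nothing else within 50 mm. Not the stand with a level bed, farther off.
- ball_a_center (a point): one of two loose dark steel grinding balls, 18 mm in diameter, inside the dish; this point is its centre. It rolls down by itself at the stand's slope, but not below about 12 degrees.
- ball_b_center (a point): the other of the two loose dark steel grinding balls, 18 mm in diameter, inside the dish; this point is its centre. It rolls down by itself at the stand's slope, but not below about 12 degrees.
Mind the look-alikes: they are no part of the job. What is shaped like the dish but red or yellow is not meant.

How it is judged:
By the outcome, as a careful person would: the job done as asked, in the order asked, and still so for the second after the job is handed in, with the robot touching nothing.
It also fails if it takes over 69 s, if anything falls off the work surface, if the arm or the gripper's body presses on something with over 40 N, if the wrist force passes 120 N, or if a joint passes its speed limit or range.

ROBOT

A 6-joint arm with a two-finger parallel gripper is mounted at the origin on the work surface. World frame = base frame: x ahead of the robot, y to its left, z up, the work surface at z = 0. Lengths are in m, angles in rad, forces in N, time in s.
With the tool pointing down it reaches from about 0.225 to 0.875 m from the base axis. Payload 3.4 kg.
Tool frame: the origin (TCP) lies at the very end of the fingers, on their centre line; the grasp point (between the pads) lies 19 mm behind it; z points along the fingers, y is the line along which they close (so a half turn about z gives the same grasp; the last joint's range is limited). The gripper opens to 85 mm and grips with 20 to 120 N. Pads are 22 mm wide; open, the fingers measure 114 mm over their backs; the gripper's body (76 mm by 85 mm) begins 54 mm behind the grasp point. The pads swing forward as they close: fully open they stand 13 mm farther back than shut.
Start: joints at [-1.411, 0.276, 1.505, -0, 1.361, -0.121], TCP at [0.159, -0.553, 0.231] pointing down, gripper open.
Joint ranges: [-2.89, 2.89], [-0.75, 2.08], [0.22, 2.7], [-1.18, 4.32], [0.11, 2.71], [-2.7, 2.7]. Speed limits (rad/s): [2.57, 2.57, 3.14, 3.14, 3.14, 3.14].

INTERFACE

Orientations are given as a unit quaternion [w, x, y, z].
In Python, from rig import manip, get_image, camera_info gives the robot as it stands. The module is installed in compiled form; this text tells all that it offers.
- The arm moves only by the shell command python3 -m crank 'ROWS' [FORCE]. ROWS is a JSON object of lists of equal length, an entry for each row: "translation": the shift along the tool's x, y, z in mm, a list of three; "roll": the turn about the tool's z in rad; "fingers": the opening, from 0 (shut) to 1 (fully open). A call has 1 to 8 rows; each row shifts and turns the commanded pose from where the row before left it, along the tool's axes as they then stand; what a row does not reach is not made up. A row lasts 1/10 s, in which the tool goes at most 50 mm and 8.59 degrees, less where a joint would pass 70% of its speed; a pose out of reach is approached as far as the arm can. A call is refused whole if a number of a shift passes 50 or a number of a turn 0.15, either way. A call with a gripper value outside its range is refused whole. The fingers move at their own pace and stop on an object; FORCE is the grip in N (left out, the last holds). Time passes only in rows, so rows that do not move let the fingers close. It gives the time, the measured TCP pose, the force, the opening and the grip force at its end, in the units of the state.
- manip.get_state(): the state, without advancing time (a new reading comes with each control period).
- get_image(name): name is "scene" or "top" or "wrist"; returns the picture (400x640x3 uint8, blue, green, red); there is no depth.
- camera_info(name): a dict with "mtx" (3x3 intrinsics, pixels), "D" ([k1, k2, p1, p2, k3] as OpenCV has them; the pictures are not rectified), "rvec" (rotation vector, rad) and "tvec" (3), from world to camera coordinates, as OpenCV has them. Camera axes: x right, y down, z forward; pixel columns grow to the right and rows downward; lengths in m; the calibration is good to about 2 mm. A picture is of the moment at which its call begins: read the wrist's pose just before it. camera_info takes no time and is no camera call; for the wrist camera it gives the pose at the moment of the call.
- manip.sign_off(): hands the job in; it is judged then, once.
The state is a dict: "clock": time; "qpos": joint angles; "qd": joint speeds; "effort": joint torques, N m; "position": TCP position; "ee_rot": TCP orientation; "contact_force": force on the tool from outside, world axes, zero at the start; "moment": the same for the moment, N m; "width": finger opening in m; "gripper_force": force on a finger pad.
Only numpy, scipy, OpenCV 4.12 (cv2) and the standard library are available. Lean on these libraries where they do the work, as an engineer would, in place of code of your own. Each camera call takes 0.05 s, during which the arm holds its last target. There are 200 camera calls.

## Working session

There is one attempt and no reset: what is moved stays moved. The work goes in short steps, Python scripts to look and compute and a shell command to move; the robot and the scene stay as the last step left them, time stands still between calls to the robot, and variables do not carry over. Pictures are saved under pics/ and viewed, at most 10 in all, crops included, and the job is handed in when it is done.

```bash
mkdir -p pics; python3 - <<'E'
from rig import manip, get_image, camera_info
import cv2,numpy as np
for n in ("scene","top"):
    im=get_image(n); cv2.imwrite(f"pics/{n}0.png",im)
    c=camera_info(n); np.set_printoptions(precision=4,suppress=True)
    R=cv2.Rodrigues(np.array(c["rvec"],float))[0]; print(n,np.array(c["mtx"]).tolist(),c["D"],(-R.T@np.array(c["tvec"]).ravel()),R.tolist())
s=manip.get_state(); print(s)
E
```

```text
scene [[438.9815690113896, 0.0, 322.663596391487], [0.0, 438.9815690113896, 199.30385405198575], [0.0, 0.0, 1.0]] [-0.0696  0.      0.      0.      0.    ] [ 0.9517 -0.2165  0.9188] [[0.44540370117632355, 0.8953247239568514, -0.0030301237631230604], [0.7641226897215059, -0.38189314181356615, -0.5198789698463812], [-0.4666176786526665, 0.22924063101324588, -0.8542345550616912]]
top [[504.4468571697751, 0.0, 326.8616361848321], [0.0, 504.4468571697751, 202.38248357991213], [0.0, 0.0, 1.0]] [-0.0023  0.      0.      0.      0.    ] [0.3471 0.0033 1.0967] [[0.019739471540877407, -0.9995976758748114, -0.020367612745774297], [-0.9922938738942076, -0.017094684239102542, -0.12272179758621254], [0.1223242457377638, 0.02263312078437979, -0.9922320901625017]]
{'clock': 0.1, 'qpos': array([-1.411 ,  0.2765,  1.506 ,  0.    ,  1.3607, -0.121 ]), 'qd': array([ 0.0022, -0.0008, -0.0021,  0.0004,  0.0014,  0.0005]), 'effort': array([  0.0013, -41.7699, -24.6405,  -0.0003,   0.0058,   0.    ]), 'position': array([ 0.1593, -0.552 ,  0.2305]), 'ee_rot': array([-0.0008,  0.9902,  0.1399, -0.    ]), 'contact_force': array([-0.03  , -0.3827, -0.1486]), 'moment': array([-0.055 ,  0.0057,  0.0506]), 'gripper_force': 0.0, 'width': 0.08523455198554028}
```

View pics/top0.png

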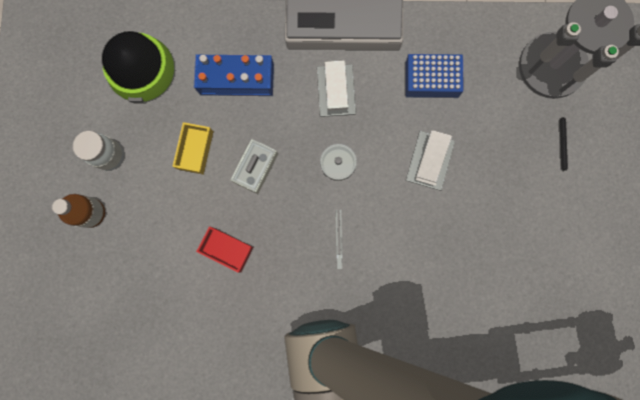

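View pics/scene0.png

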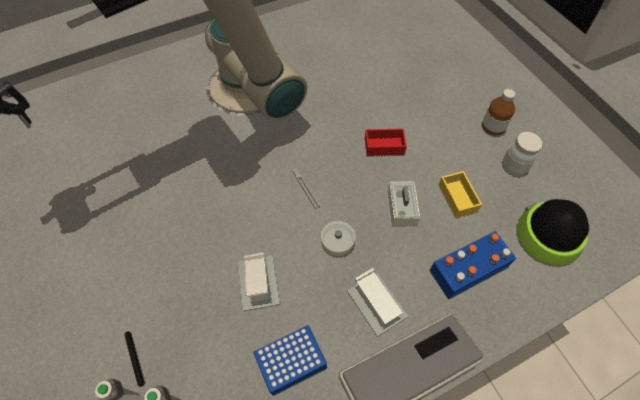

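```bash
python3 - <<'E'
import cv2,numpy as np
t=cv2.imread("pics/top0.png"); s=cv2.imread("pics/scene0.png")
f=lambda im,x,y:cv2.resize(im[y-33:y+33,x-33:x+33],(264,264),interpolation=cv2.INTER_CUBIC)
a=np.hstack([f(t,254,165),f(t,336,88),f(t,432,160)]);b=np.hstack([f(s,404,200),f(s,377,298),f(s,258,280)])
cv2.imwrite("pics/crop0.png",np.vstack([a,b]))
E
```

```text
(no output)
```

View pics/crop0.png

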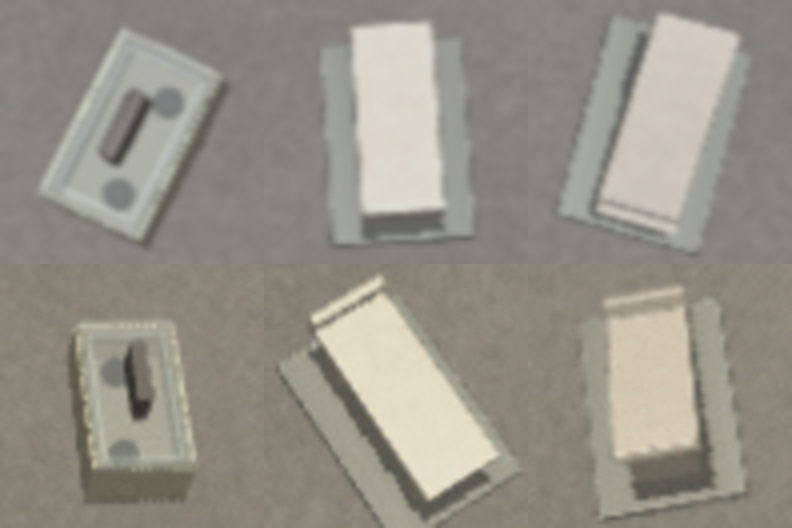

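The crop shows, from left to right, the three things that matter:
- **Dish:** top view (254,165), scene view (404,200). It is white, oblong and lidded, with two dark balls visible and a bar handle. The red, yellow and round dishes do not fit.
- **Stand candidates:** top view (336,88) and (432,160). In the (432,160) one the bed's far end is displaced strongly off its foot and the stop end barely, so it slopes. The (336,88) one is displaced evenly at both ends and lies farther off, so it is level.

Next I check these against triangulated heights.

```bash
cat > h.py <<'E'
import cv2,numpy as np
from rig import manip,get_image,camera_info
np.set_printoptions(precision=4,suppress=True)
def cam(n):
    c=camera_info(n); R=cv2.Rodrigues(np.array(c["rvec"],float))[0]; t=np.array(c["tvec"],float).ravel()
    return np.array(c["mtx"]),np.array(c["D"],float),R,t
def rays(c,px):
    K,D,R,t=c
    u=cv2.undistortPoints(np.array(px,float).reshape(-1,1,2),K,D).reshape(-1,2)
    d=np.c_[u,np.ones(len(u))]@R; return -R.T@t,d/np.linalg.norm(d,axis=1)[:,None]
def plane(c,px,z):
    o,d=rays(c,px); return o+d*((z-o[2])/d[:,2])[:,None]
def tri(c1,p1,c2,p2):
    o1,d1=rays(c1,p1);o2,d2=rays(c2,p2);out=[]
    for a,b in zip(d1,d2):
        s=np.linalg.lstsq(np.c_[a,-b],o2-o1,rcond=None)[0]; q1=o1+a*s[0];q2=o2+b*s[1]
        out.append([*((q1+q2)/2),np.linalg.norm(q1-q2)])
    return np.array(out)
E
python3 - <<'E'
from h import *
T,S=cam("top"),cam("scene")
def px(c,pts,off=(0,0)): return [(c[0]-33+(x-off[0]+.5)/4-.5,c[1]-33+(y-off[1]+.5)/4-.5) for x,y in pts]
# sloping candidate: bed far-left, far-right corners, stop top left/right ; (top view x,y local) and scene
t=px((432,160),[(655,14),(741,38),(600,202),(680,225)],(528,0))
s=px((258,280),[(700,455),(612,458),(683,288),(604,299)],(528,264))
print("R bed far L,R; stop L,R\n",tri(T,t,S,s))
t=px((336,88),[(352,26),(430,22),(362,211),(442,208)],(264,0))
s=px((377,298),[(499,458),(429,502),(382,277),(313,317)],(264,264))
print("M\n",tri(T,t,S,s))
f=plane(T,px((432,160),[(613,15),(559,213),(700,252),(750,55)],(528,0)),0.004); print("foot",f,f.mean(0),np.linalg.norm(f-np.roll(f,1,0),axis=1))
f=plane(T,px((254,165),[(125,28),(225,75),(145,243),(38,190)]),0.036); print("dish",f,f.mean(0),np.linalg.norm(f-np.roll(f,1,0),axis=1))
E
```

```text
R bed far L,R; stop L,R
 [[ 0.6331 -0.1875  0.0552  0.0017]
 [ 0.6183 -0.2292  0.0655  0.0035]
 [ 0.5352 -0.1595  0.0399  0.0043]
 [ 0.5231 -0.201   0.0423  0.0045]]
M
 [[ 0.7873  0.0401  0.0453  0.0041]
 [ 0.7905 -0.0024  0.044   0.0038]
 [ 0.6793  0.0323  0.0582  0.0039]
 [ 0.682  -0.0103  0.0564  0.0038]]
foot [[ 0.646  -0.1745  0.004 ]
 [ 0.5344 -0.1448  0.004 ]
 [ 0.5141 -0.2214  0.004 ]
 [ 0.6244 -0.2498  0.004 ]] [ 0.5797 -0.1976  0.004 ] [0.0782 0.1154 0.0793 0.1139]
dish [[0.6138 0.1922 0.036 ]
 [0.5887 0.1373 0.036 ]
 [0.4968 0.1771 0.036 ]
 [0.5244 0.2355 0.036 ]] [0.5559 0.1855 0.036 ] [0.0993 0.0604 0.1002 0.0647]
```

R slopes: its far bed end is at about 60 mm, and its stop top at 41 mm. M is level at 45 mm, with its stop top at 57 mm. The stand is at about (0.580,-0.198), yaw -15°. The dish is at (0.556,0.186), yaw about -25°. I move above the dish.

```bash
python3 -m crank '{"translation":[[30,-30,0],[30,-30,0],[30,-30,0],[30,-30,0],[30,-30,0],[30,-30,0],[30,-30,0],[30,-30,0]],"roll":[0,0,0,0,0,0,0,0],"fingers":[1,1,1,1,1,1,1,1]}' | tail -c 600
python3 -m crank '{"translation":[[30,-30,0],[30,-30,0],[30,-30,0],[30,-30,0],[30,-30,0],[30,-30,0],[30,-30,0],[30,-30,0]],"roll":[0,0,0,0,0,0,0,0],"fingers":[1,1,1,1,1,1,1,1]}' | tail -c 600
python3 -m crank '{"translation":[[30,-30,0],[30,-30,0],[30,-30,0],[16,-29,0],[0,0,0],[0,0,0],[0,0,0],[0,0,0]],"roll":[0,0,0,0,0.14,0.14,0.14,0.14],"fingers":[1,1,1,1,1,1,1,1]}' | tail -c 600
python3 -m crank '{"translation":[[0,0,0],[0,0,0],[0,0,0]],"roll":[0.14,0,0],"fingers":[1,1,1]}' | tail -c 600
python3 - <<'E'
from h import *
print(manip.get_state()["qpos"]); c=cam("wrist"); print(c[0],c[1],-c[2].T@c[3],c[2])
cv2.imwrite("pics/w1.png",get_image("wrist"))
E
```

```text
clock: 0.9
position: [0.3237, -0.2537, 0.2311]
ee_rot: [-0.0, 0.99, 0.14, -0.0]
contact_force: [0.1, 0.2, -0.2]
width: 0.0849
gripper_force: 0.0
clock: 1.7
position: [0.4878, 0.0435, 0.231]
ee_rot: [0.0, 0.99, 0.14, -0.0]
contact_force: [0.8, -0.5, -0.2]
width: 0.0854
gripper_force: 0.0
clock: 2.5
position: [0.5561, 0.1856, 0.2306]
ee_rot: [0.0, 0.99, -0.142, -0.001]
contact_force: [0.2, -0.5, 0.3]
width: 0.0853
gripper_force: 0.0
clock: 2.8
position: [0.5562, 0.1854, 0.2309]
ee_rot: [0.0, 0.978, -0.207, -0.0]
contact_force: [0.1, 0.3, 0.4]
width: 0.0855
gripper_force: 0.0
[ 0.2031  0.2935  1.4805 -0.0001  1.3683  2.1902]
[[355.7411   0.     315.99  ]
 [  0.     355.7411 195.4127]
 [  0.       0.       1.    ]] [-0.0116  0.      0.      0.      0.    ] [0.6331 0.1518 0.3744] [[-0.4046 -0.9145 -0.0007]
 [-0.8644  0.3822  0.3267]
 [-0.2985  0.1327 -0.9451]]
```

View pics/w1.png

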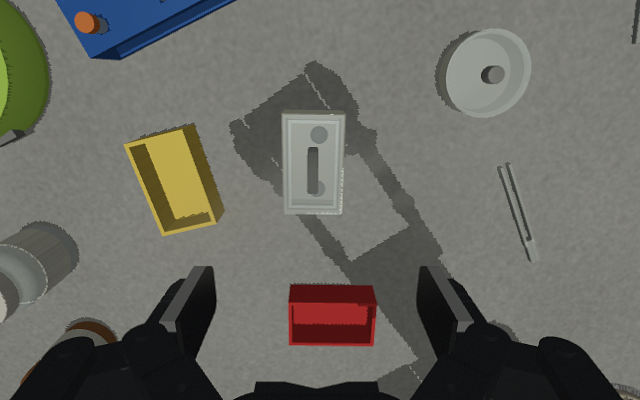

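The wrist picture shows the lidded dish at (313,163), with the handle at (313,170) and the balls at (319,134) and (318,187). It is nearly square to the gripper.

```bash
python3 - <<'E'
from h import *
im=cv2.imread("pics/w1.png"); x0,y0=265,95
g=cv2.cvtColor(im,cv2.COLOR_BGR2GRAY)[y0:235,x0:365]
m=((g>150)*255).astype(np.uint8); m=cv2.morphologyEx(m,cv2.MORPH_CLOSE,np.ones((5,5)))
cs=cv2.findContours(m,cv2.RETR_EXTERNAL,cv2.CHAIN_APPROX_NONE)[0]; c=max(cs,key=cv2.contourArea)
b=cv2.boxPoints(cv2.minAreaRect(c))+[x0,y0]; print(b,cv2.contourArea(c))
C=cam("wrist"); 
for z in(.036,): 
  p=plane(C,b,z); print(p,p.mean(0),np.linalg.norm(p-np.roll(p,1,0),axis=1))
d=(g<95); 
mm=cv2.connectedComponentsWithStats((d[30:110,30:70]).astype(np.uint8)); print(mm[2],mm[3]+[x0+30,y0+30])
E
```

```text
[[283. 114.]
 [343. 114.]
 [343. 214.]
 [283. 214.]] 5443.0
[[0.6123 0.1949 0.036 ]
 [0.5896 0.1437 0.036 ]
 [0.4966 0.1822 0.036 ]
 [0.5215 0.2385 0.036 ]] [0.555  0.1898 0.036 ] [0.1006 0.056  0.1006 0.0615]
[[   0    0   40   80 2750]
 [  13   22   10   47  450]] [[314.8436 163.6935]
 [312.4    169.4289]]
```

```bash
python3 - <<'E'
from h import *
C=cam("wrist"); print(plane(C,[[312.4,169.4]],.055),plane(C,[[312.4,169.4]],.050))
s=manip.get_state(); p=s["position"]; w,x,y,z=s["ee_rot"]
a=2*np.arctan2(y,x); X=np.array([np.cos(a),np.sin(a)]);Y=np.array([X[1],-X[0]])
d=np.array([.555,.1885])-p[:2]; print(np.degrees(a),d@X*1e3,d@Y*1e3,p)
E
```

```text
[[0.5569 0.1894 0.055 ]] [[0.5558 0.19   0.05  ]]
-23.879334797392325 -2.4122812981786788 -2.3525048245508957 [0.5563 0.1854 0.231 ]
```

```bash
python3 -m crank '{"translation":[[-1,-3,0],[0,0,40],[0,0,40],[0,0,40],[0,0,35],[0,0,30],[0,0,15],[0,0,10]],"roll":[0,0,0,0,0,0,0,0],"fingers":[1,1,1,1,1,1,1,1]}' 30
python3 -m crank '{"translation":[[0,0,8],[0,0,7],[0,0,0],[0,0,0],[0,0,0],[0,0,0]],"roll":[0,0,0,0,0,0],"fingers":[1,1,1,1,1,1]}' 30
python3 - <<'E'
from h import *
cv2.imwrite("pics/w2.png",get_image("wrist"))
E
```

```text
clock: 3.65
position: [0.5559, 0.1886, 0.0195]
ee_rot: [0.0, 0.978, -0.208, -0.001]
contact_force: [-0.1, -0.0, -0.1]
width: 0.085
gripper_force: 0.0
clock: 4.25
position: [0.5572, 0.1887, 0.007]
ee_rot: [-0.0, 0.978, -0.208, 0.001]
contact_force: [0.3, 0.2, -0.2]
width: 0.0853
gripper_force: 0.0
```

View pics/w2.png

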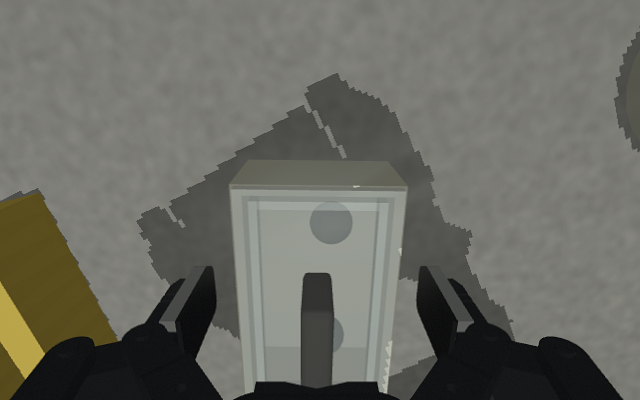

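The dish (235–400 px) is centred between the fingers (215–418). I go 6 mm lower and close.

```bash
python3 -m crank '{"translation":[[-1,0,3],[0,0,3],[0,0,0],[0,0,0],[0,0,0],[0,0,0],[0,0,0],[0,0,0]],"roll":[0,0,0,0,0,0,0,0],"fingers":[1,1,0.68,0.6,0.5,0.5,0.5,0.5]}' 30
python3 -m crank '{"translation":[[0,0,0],[0,0,0],[0,0,0],[0,0,0],[0,0,-10],[0,0,0],[0,0,0],[0,0,0]],"roll":[0,0,0,0,0,0,0,0],"fingers":[0.5,0.5,0.5,0.5,0.5,0.5,0.5,0.5]}' 30
```

```text
clock: 5.1
position: [0.5558, 0.189, 0.0002]
ee_rot: [0.0, 0.978, -0.208, -0.0]
contact_force: [-0.2, 0.7, -0.5]
width: 0.0597
gripper_force: 33.5
clock: 5.9
position: [0.5556, 0.1889, 0.0103]
ee_rot: [0.0, 0.978, -0.208, -0.0]
contact_force: [0.4, 0.5, -3.1]
width: 0.06
gripper_force: 33.5
```

```bash
python3 -m crank '{"translation":[[0,0,-10],[0,0,-20],[0,0,-30],[0,0,-30],[0,0,-30],[0,0,-20],[0,0,-10],[0,0,0]],"roll":[0,0,0,0,0,0,0,0],"fingers":[0.5,0.5,0.5,0.5,0.5,0.5,0.5,0.5]}' 30
python3 -m crank '{"translation":[[10,12,0],[20,24,0],[25,32,0],[25,32,0],[25,32,0],[25,32,0],[18,20,0],[9,10,0]],"roll":[0,0,0,0,0,0,0,0],"fingers":[0.5,0.5,0.5,0.5,0.5,0.5,0.5,0.5]}' 30
python3 -m crank '{"translation":[[0,0,0],[0,0,0],[0,0,0],[0,0,0],[0,0,0]],"roll":[-0.05,-0.06,-0.045,0,0],"fingers":[0.5,0.5,0.5,0.5,0.5]}' 30
python3 - <<'E'
from h import *
cv2.imwrite("pics/w3.png",get_image("wrist"))
E
```

```text
clock: 6.7
position: [0.5565, 0.1891, 0.1619]
ee_rot: [-0.001, 0.978, -0.208, 0.001]
contact_force: [0.8, -0.8, -2.5]
width: 0.0595
gripper_force: 33.5
clock: 7.5
position: [0.6198, -0.0558, 0.1582]
ee_rot: [0.001, 0.978, -0.21, -0.001]
contact_force: [-0.1, 0.4, -2.5]
width: 0.0596
gripper_force: 33.5
clock: 8.0
position: [0.6196, -0.0518, 0.1594]
ee_rot: [-0.0, 0.991, -0.132, -0.001]
contact_force: [0.4, -0.1, -2.7]
width: 0.0598
gripper_force: 33.5
```

View pics/w3.png

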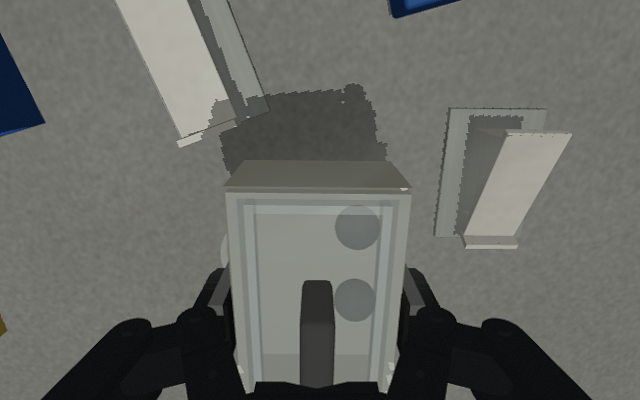

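The stand is on the right. Foot corners are at (448,109), (545,108) and (435,236), the bed's high edge runs (507,130)–(572,134), and the stop top runs (465,246)–(517,247). The level stand is at upper left.

```bash
python3 - <<'E'
from h import *
g=cv2.cvtColor(cv2.imread("pics/w3.png"),cv2.COLOR_BGR2GRAY)
p=np.array([[448,109],[545,108],[435,236],[507,130],[572,134],[466,248],[517,248],[466,237],[517,236]],np.float32).reshape(-1,1,2)
q=cv2.cornerSubPix(g,p.copy(),(4,4),(-1,-1),(3,30,.01)).reshape(-1,2); print(q.tolist())
C=cam("wrist"); f=plane(C,q[:3],.004); print("foot",f, np.linalg.norm(f[1]-f[0]),np.linalg.norm(f[2]-f[0]), "centre",(f[1]+f[2])/2, np.degrees(np.arctan2(*(f[0]-f[2])[[1,0]])))
b=plane(C,q[3:5],.0662); l=plane(C,q[5:],.033); print("bed",b,b.mean(0),np.linalg.norm(b[1]-b[0]),"low",l)
s=manip.get_state();print(s["position"],s["ee_rot"])
big=cv2.resize(cv2.imread("pics/w3.png")[95:265,420:590],(680,680)[:2],interpolation=cv2.INTER_CUBIC)
big=cv2.resize(big,(595,595)); cv2.imwrite("pics/c3.png",big)
E
```

```text
[[449.7114562988281, 107.85346221923828], [546.1176147460938, 109.31884765625], [433.6500244140625, 236.11964416503906], [505.861572265625, 129.400390625], [572.1664428710938, 133.5802001953125], [464.4395446777344, 247.85604858398438], [517.7747192382812, 245.94204711914062], [466.0, 237.0], [517.0, 236.0]]
foot [[ 0.6458 -0.172   0.004 ]
 [ 0.624  -0.2489  0.004 ]
 [ 0.534  -0.1409  0.004 ]] 0.07994978029912812 0.11606295961051787 centre [ 0.579  -0.1949  0.004 ] -15.516829696963764
bed [[ 0.6337 -0.1856  0.0662]
 [ 0.6193 -0.2284  0.0662]] [ 0.6265 -0.207   0.0662] 0.04517198994450127 low [[ 0.5324 -0.1579  0.033 ]
 [ 0.5223 -0.202   0.033 ]
 [ 0.5423 -0.1605  0.033 ]
 [ 0.5319 -0.2021  0.033 ]]
[ 0.6198 -0.0518  0.1596] [-0.      0.9913 -0.1319 -0.0007]
```

View pics/c3.png

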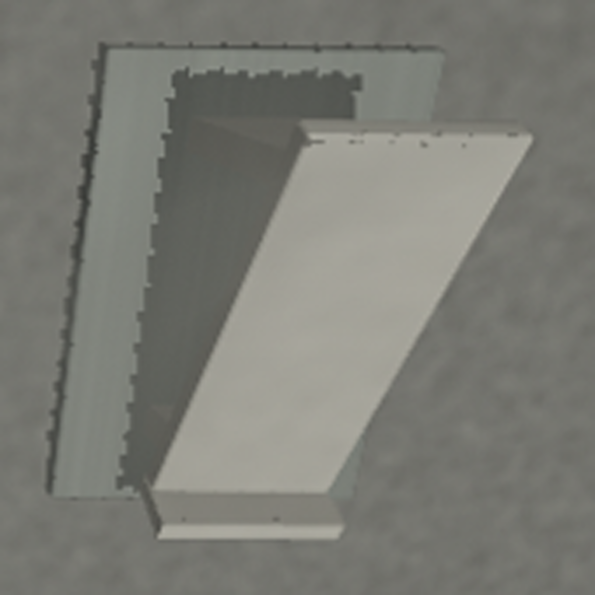

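```bash
python3 - <<'E'
from h import *
g=cv2.cvtColor(cv2.imread("pics/w3.png"),cv2.COLOR_BGR2GRAY)
print(g[150:200,260].tolist(),g[150:200,330].tolist())
s=manip.get_state();p=s["position"];C=cam("wrist")
a=np.radians(-15.16);X=np.array([np.cos(a),np.sin(a)]);Y=np.array([X[1],-X[0]])
for px,z in [((227,189.5),.036),((410,189),.036),((247,160.5),0),((390,160.5),0)]:
    q=plane(C,[px],p[2]+z)[0][:2]-p[:2]; print(px,q@X*1e3,q@Y*1e3)
d=np.array([.580,-.195])-p[:2]; print("to stand",d@X*1e3,d@Y*1e3)
E
```

```text
[73, 72, 74, 73, 74, 74, 74, 74, 73, 72, 89, 89, 89, 89, 88, 89, 89, 89, 89, 89, 89, 90, 90, 90, 90, 90, 90, 90, 91, 91, 91, 93, 92, 92, 93, 93, 104, 114, 111, 102, 102, 103, 105, 141, 139, 138, 138, 138, 138, 127] [77, 77, 74, 74, 74, 75, 75, 76, 77, 76, 80, 90, 90, 90, 89, 90, 90, 91, 91, 90, 90, 92, 91, 91, 91, 91, 92, 93, 93, 93, 93, 94, 94, 95, 94, 94, 95, 108, 112, 110, 102, 104, 103, 115, 140, 139, 138, 138, 138, 135]
(227, 189.5) 48.8575898963061 -28.80082323492461
(410, 189) 49.03157217909971 29.379876605874355
(247, 160.5) 49.65499254952503 -29.021102833310206
(390, 160.5) 49.65749402075231 30.022228120358346
to stand -0.9231394800622813 148.6028773707601
```

Dish is centred on the TCP. I go above the stand, then down to just short of contact.

```bash
python3 -m crank '{"translation":[[-1,15,0],[-1,30,0],[-1,30,0],[-1,30,0],[-1,25,0],[0,12,0],[0,6.5,0],[0,0,0]],"roll":[0,0,0,0,0,0,0,0],"fingers":[0.5,0.5,0.5,0.5,0.5,0.5,0.5,0.5]}' 30
python3 -m crank '{"translation":[[0,0,10],[0,0,20],[0,0,20],[0,0,20],[0,0,10],[0,0,5],[0,0,2],[0,0,0]],"roll":[0,0,0,0,0,0,0,0],"fingers":[0.5,0.5,0.5,0.5,0.5,0.5,0.5,0.5]}' 30
python3 - <<'E'
from h import *
s=manip.get_state();p=s["position"];a=np.radians(-15.16);X=np.array([np.cos(a),np.sin(a)]);Y=np.array([X[1],-X[0]])
d=p[:2]-np.array([.580,-.195]);print(d@X*1e3,d@Y*1e3,p[2],s["ee_rot"])
E
```

```text
clock: 8.85
position: [0.5765, -0.1947, 0.1603]
ee_rot: [-0.0, 0.991, -0.132, 0.0]
contact_force: [0.3, 0.2, -2.2]
width: 0.06
gripper_force: 33.5
clock: 9.65
position: [0.5771, -0.1941, 0.0737]
ee_rot: [0.0, 0.991, -0.132, 0.0]
contact_force: [-0.0, -0.3, -2.7]
width: 0.0595
gripper_force: 33.4
-2.9935854243092423 -0.1198664021096106 0.07370793574182755 [ 0.0002  0.9913 -0.1315  0.0005]
```

```bash
python3 -m crank '{"translation":[[-0.5,0,2],[0,0,2],[0,0,2],[0,0,2],[0,0,0],[-0.8,0,2],[-0.8,0,2],[0,0,0]],"roll":[0,0,0,0,0,0,0,0],"fingers":[0.5,0.5,0.5,0.5,0.5,0.5,0.5,0.5]}' 20
python3 -m crank '{"translation":[[-0.8,0,2],[-0.6,0,2],[-0.6,0,2],[-0.5,0,2],[0,0,0],[0,0,0]],"roll":[0,0,0,0,0,0],"fingers":[0.5,0.5,0.5,0.5,0.5,0.5]}' 20
python3 - <<'E'
from h import *
cv2.imwrite("pics/s4.png",get_image("scene")[220:320,200:330])
cv2.imwrite("pics/w4.png",get_image("wrist"))
a=cv2.imread("pics/s4.png");b=cv2.imread("pics/w4.png")
cv2.imwrite("pics/m4.png",np.hstack([cv2.resize(a,(390,300),interpolation=cv2.INTER_CUBIC),cv2.resize(b,(400,250))[:250].copy() if 0 else cv2.resize(b,(400,300))]))
E
```

```text
clock: 10.45
position: [0.5749, -0.1942, 0.0623]
ee_rot: [0.001, 0.991, -0.132, 0.001]
contact_force: [-3.5, -0.8, 4.4]
width: 0.0593
gripper_force: 33.4
clock: 11.05
position: [0.5725, -0.1934, 0.0537]
ee_rot: [0.0, 0.991, -0.132, 0.0]
contact_force: [-2.3, -0.8, 5.0]
width: 0.06
gripper_force: 34.2
```

View pics/m4.png

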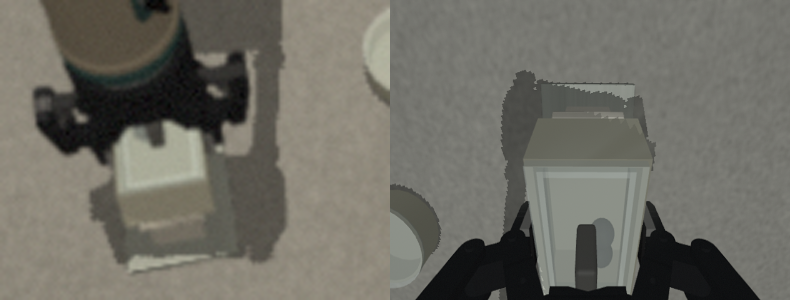

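The picture shows the dish tilting about the high bed edge, lid in place, with the force at only about 8 N. I keep lowering.

```bash
python3 -m crank '{"translation":[[-0.4,0,2],[-0.4,0,2],[-0.3,0,2],[-0.2,0,1.5],[0,0,0],[0,0,0]],"roll":[0,0,0,0,0,0],"fingers":[0.5,0.5,0.5,0.5,0.5,0.5]}' 20
python3 - <<'E'
from h import *
s=manip.get_state();p=s["position"];a=np.radians(-15.16);X=np.array([np.cos(a),np.sin(a)]);Y=np.array([X[1],-X[0]])
d=p[:2]-np.array([.580,-.195]);print(d@X*1e3,d@Y*1e3,p[2])
E
python3 -m crank '{"translation":[[-0.1,0,1],[0,0,1],[0,0,0],[0,0,0]],"roll":[0,0,0,0],"fingers":[0.5,0.5,0.5,0.5]}' 20
```

```text
clock: 11.75
position: [0.5711, -0.1926, 0.0456]
ee_rot: [-0.0, 0.991, -0.132, 0.0]
contact_force: [-0.6, -0.3, 2.5]
width: 0.0597
gripper_force: 35.4
-9.19268893614278 0.018788206264446328 0.045576930697397045
clock: 12.15
position: [0.5709, -0.1926, 0.0438]
ee_rot: [0.0, 0.991, -0.132, 0.0]
contact_force: [-1.0, -2.6, 4.2]
width: 0.0596
gripper_force: 35.9
```

```bash
python3 -m crank '{"translation":[[-0.3,0,1],[0,0,0],[0,0,0]],"roll":[0,0,0],"fingers":[0.5,0.5,0.5]}' 20
python3 -m crank '{"translation":[[-0.2,0,1],[0,0,0],[0,0,0]],"roll":[0,0,0],"fingers":[0.5,0.5,0.5]}' 20
```

```text
clock: 12.45
position: [0.5708, -0.1926, 0.0428]
ee_rot: [0.0, 0.991, -0.132, 0.0]
contact_force: [-0.9, -1.5, 3.6]
width: 0.0595
gripper_force: 36.0
clock: 12.75
position: [0.5708, -0.1925, 0.0423]
ee_rot: [0.0, 0.991, -0.132, 0.001]
contact_force: [-1.2, -0.7, 7.2]
width: 0.0596
gripper_force: 36.3
```

```bash
python3 -m crank '{"translation":[[0,0,0],[0,0,0],[0,0,0],[0,0,0],[0,0,0],[0,0,0],[0,0,0],[0,0,0]],"roll":[0,0,0,0,0,0,0,0],"fingers":[0.71,0.73,0.76,0.8,0.85,0.9,1,1]}' 20
python3 -m crank '{"translation":[[0,0,-5],[0,0,-15],[0,0,-30],[0,0,-30],[0,0,-30],[0,0,-30],[0,0,0],[0,0,0]],"roll":[0,0,0,0,0,0,0,0],"fingers":[1,1,1,1,1,1,1,1]}' 20
python3 - <<'E'
from h import *
a=get_image("scene")[220:320,200:330];b=get_image("wrist");cv2.imwrite("pics/w5.png",b)
cv2.imwrite("pics/m5.png",np.hstack([cv2.resize(a,(240,400)) if 0 else cv2.resize(a,(300,400)),b[:, 120:520]]))
s=manip.get_state();print(s["position"],s["ee_rot"])
E
```

```text
clock: 13.55
position: [0.5704, -0.1925, 0.0418]
ee_rot: [0.0, 0.991, -0.132, 0.0]
contact_force: [-0.1, -0.6, 0.5]
width: 0.0855
gripper_force: 0.0
clock: 14.35
position: [0.5706, -0.1926, 0.1828]
ee_rot: [0.0, 0.991, -0.132, 0.001]
contact_force: [-0.8, 0.1, -1.0]
width: 0.0852
gripper_force: 0.0
[ 0.5695 -0.1921  0.1808] [-0.0003  0.9913 -0.1317 -0.001 ]
```

View pics/m5.png

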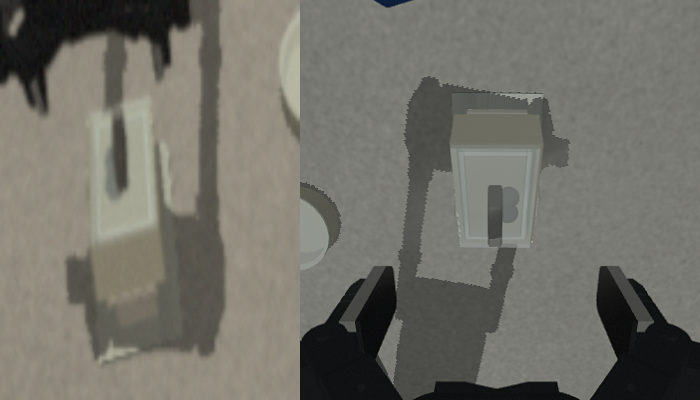

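The dish is seated on the slope, lid on. The balls show at about (332,195) and (332,213) in the wrist frame. I compute where they lie in the dish, and refine with a mask.

```bash
cat >> h.py <<'E'
def dishcoord(C,px,zd,a=-15.3,o=(.580,-.195)):
    # ray onto plane at height zd (m) above bed, in dish/bed frame; returns along-slope (up +), across (left +)
    a=np.radians(a);t=np.radians(24)
    Rz=np.array([[np.cos(a),-np.sin(a),0],[np.sin(a),np.cos(a),0],[0,0,1]])
    B=Rz@np.array([[np.cos(t),0,-np.sin(t)],[0,1,0],[np.sin(t),0,np.cos(t)]])
    org=np.array([*o,.045]); c,d=rays(C,px); q=(c-org)@B; e=d@B
    return (q+e*((zd-q[2])/e[:,2])[:,None])*1e3
E
python3 - <<'E'
from h import *
im=cv2.imread("pics/w5.png"); C=cam("wrist")
g=cv2.cvtColor(get_image("wrist"),cv2.COLOR_BGR2GRAY)
print(np.abs(g.astype(int)-cv2.cvtColor(im,cv2.COLOR_BGR2GRAY))[120:250,260:370].max())
for r in range(176,232,3): print(r,g[r,300:364:3].tolist())
print("balls",dishcoord(C,[(330,197),(330,212)],.013))
print("rim hi L,R, lo L,R",dishcoord(C,[(272,147),(361,147),(281,246),(350,246)],.036))
print("handle top",dishcoord(C,[(315,187),(315,244)],.064))
E
```

```text
45
176 [137, 137, 136, 136, 137, 136, 136, 137, 137, 137, 137, 136, 137, 137, 136, 133, 145, 125, 132, 128, 121, 124]
179 [136, 136, 137, 136, 136, 136, 137, 136, 137, 137, 136, 136, 136, 136, 136, 135, 145, 126, 134, 125, 124, 124]
182 [136, 136, 137, 136, 137, 137, 137, 137, 136, 136, 136, 136, 136, 136, 136, 137, 144, 126, 135, 120, 130, 125]
185 [135, 136, 136, 101, 82, 81, 82, 118, 137, 136, 135, 137, 136, 136, 136, 139, 144, 126, 138, 116, 128, 125]
188 [136, 137, 138, 83, 86, 86, 86, 84, 111, 112, 111, 109, 133, 136, 136, 142, 142, 127, 138, 113, 123, 123]
191 [136, 136, 137, 83, 87, 86, 86, 84, 113, 112, 112, 111, 110, 137, 137, 146, 140, 127, 140, 117, 121, 118]
194 [136, 136, 138, 84, 88, 87, 86, 84, 114, 112, 113, 112, 112, 125, 138, 151, 138, 127, 140, 122, 119, 121]
197 [136, 136, 138, 85, 86, 87, 86, 84, 114, 114, 114, 112, 110, 120, 136, 153, 135, 128, 141, 124, 116, 118]
200 [135, 136, 138, 84, 86, 87, 86, 84, 114, 112, 113, 110, 109, 129, 137, 153, 134, 132, 134, 128, 118, 122]
203 [137, 136, 138, 84, 86, 87, 88, 83, 113, 111, 110, 110, 106, 140, 133, 153, 130, 134, 
[... 588 characters left out ...]
, 69, 71, 69, 71, 63, 109, 107, 106, 123, 138, 137, 141, 149, 126, 139, 117, 124, 119, 123]
224 [136, 137, 139, 67, 69, 69, 68, 60, 138, 137, 137, 136, 136, 137, 145, 146, 126, 140, 118, 123, 122, 122]
227 [136, 137, 140, 66, 69, 69, 69, 60, 137, 136, 137, 137, 136, 137, 148, 144, 127, 133, 118, 123, 126, 127]
230 [137, 137, 140, 66, 69, 70, 71, 61, 138, 137, 137, 137, 137, 138, 152, 143, 130, 130, 120, 126, 126, 126]
balls [[-20.1272 -10.7848  13.    ]
 [-37.7766 -11.293   13.    ]]
rim hi L,R, lo L,R [[ 45.9895  29.2537  36.    ]
 [ 46.1904 -28.3179  36.    ]
 [-55.3176  30.058   36.    ]
 [-55.0432 -28.0108  36.    ]]
handle top [[ 36.4148   1.3071  64.    ]
 [-18.0472   1.3104  64.    ]]
```

One ball is at the low end (-38 mm). The other is stuck straight behind it (-20 mm), in line. I'll regrip the dish, lift it a little at its tilt, shake it sideways so that the balls get abreast, and put it back.

```bash
python3 -m crank '{"translation":[[0,0,30],[0,0,35],[0,0,35],[0,0,20],[0,0,10],[0,0,7],[0,0,3],[0,0,0]],"roll":[0,0,0,0,0,0,0,0],"fingers":[1,1,1,1,1,1,1,1]}' 50
python3 -m crank '{"translation":[[0,0,0],[0,0,0],[0,0,0],[0,0,0],[0,0,0],[0,0,0],[0,0,0],[0,0,0]],"roll":[0,0,0,0,0,0,0,0],"fingers":[0.8,0.7,0.6,0.5,0.5,0.5,0.5,0.5]}' 50
python3 -m crank '{"translation":[[0,0,-10],[0,0,-15],[0,0,-5],[0,0,0],[0,25,0],[0,-25,0],[0,25,0],[0,-25,0]],"roll":[0,0,0,0,0,0,0,0],"fingers":[0.5,0.5,0.5,0.5,0.5,0.5,0.5,0.5]}' 50
python3 -m crank '{"translation":[[0,0,0],[0,0,0],[0,0,0]],"roll":[0,0,0],"fingers":[0.5,0.5,0.5]}' 50
python3 - <<'E'
from h import *
b=get_image("wrist");cv2.imwrite("pics/w6.png",b)
g=cv2.cvtColor(b,cv2.COLOR_BGR2GRAY)
for r in range(160,330,6): print(r,g[r,240:400:5].tolist())
E
```

```text
clock: 15.3
position: [0.5708, -0.1927, 0.0421]
ee_rot: [0.0, 0.991, -0.132, 0.0]
contact_force: [-0.1, -1.0, -0.3]
width: 0.0858
gripper_force: 0.0
clock: 16.1
position: [0.571, -0.1927, 0.0431]
ee_rot: [0.0, 0.991, -0.132, 0.001]
contact_force: [-0.6, 0.8, 6.7]
width: 0.0592
gripper_force: 55.0
clock: 16.9
position: [0.5696, -0.1968, 0.071]
ee_rot: [0.002, 0.991, -0.133, -0.0]
contact_force: [0.9, 1.3, -2.5]
width: 0.0591
gripper_force: 56.2
clock: 17.2
position: [0.57, -0.1926, 0.0713]
ee_rot: [0.0, 0.991, -0.132, -0.0]
contact_force: [0.2, -0.1, -3.1]
width: 0.0595
gripper_force: 56.3
160 [77, 76, 74, 87, 88, 87, 110, 110, 111, 111, 111, 110, 111, 111, 111, 112, 111, 111, 111, 111, 111, 111, 111, 110, 110, 110, 93, 92, 91, 86, 85, 81]
166 [104, 104, 105, 104, 104, 103, 104, 105, 104, 105, 105, 106, 105, 105, 104, 105, 105, 105, 105, 105, 105, 105, 103, 114, 106, 124, 124, 125, 124, 126, 126, 128]
172 [104, 105, 104, 104, 103, 104, 104, 104, 104, 104, 104, 105, 104, 105, 105, 105, 105, 106, 106, 105, 105, 106, 106, 105, 105, 116, 106, 106, 126, 128, 103, 119]
178 [104, 104, 104, 1
[... 3547 characters left out ...]
137, 138, 137, 137, 137, 120, 131, 144, 125, 125, 136]
310 [129, 144, 141, 116, 124, 123, 100, 102, 103, 102, 101, 97, 138, 100, 101, 102, 102, 102, 101, 137, 137, 137, 137, 137, 137, 137, 115, 146, 144, 124, 124, 138]
316 [137, 145, 144, 117, 124, 101, 103, 103, 103, 102, 102, 102, 115, 103, 105, 104, 105, 103, 102, 107, 135, 135, 135, 135, 134, 136, 115, 144, 145, 125, 127, 137]
322 [137, 130, 144, 115, 123, 102, 103, 105, 105, 105, 103, 101, 54, 55, 55, 55, 55, 50, 103, 98, 135, 135, 135, 135, 135, 136, 113, 144, 131, 124, 137, 137]
328 [137, 129, 144, 136, 118, 101, 104, 105, 105, 104, 102, 103, 52, 55, 55, 55, 55, 51, 103, 123, 135, 135, 135, 134, 135, 130, 131, 144, 123, 125, 137, 134]
```

The balls now lie abreast, at (283,325) and (318,325) px. I set the dish back down.

```bash
python3 -m crank '{"translation":[[0,0,8],[0,0,8],[0,0,6],[0,0,4],[0,0,2],[0,0,1],[0,0,0.5],[0,0,0]],"roll":[0,0,0,0,0,0,0,0],"fingers":[0.5,0.5,0.5,0.5,0.5,0.5,0.5,0.5]}' 50
python3 -m crank '{"translation":[[0,0,0],[0,0,0],[0,0,0],[0,0,0],[0,0,0],[0,0,0],[0,0,0],[0,0,0]],"roll":[0,0,0,0,0,0,0,0],"fingers":[0.71,0.73,0.76,0.8,0.85,0.9,1,1]}' 20
python3 -m crank '{"translation":[[0,0,-5],[0,0,-15],[0,0,-30],[0,0,-30],[0,0,-30],[0,0,-29],[0,0,0],[0,0,0]],"roll":[0,0,0,0,0,0,0,0],"fingers":[1,1,1,1,1,1,1,1]}' 20
python3 - <<'E'
from h import *
C=cam("wrist");b=get_image("wrist");cv2.imwrite("pics/w7.png",b)
t=get_image("top")[120:200,390:470]; s=get_image("scene")[220:320,210:310]
cv2.imwrite("pics/m7.png",np.hstack([b[100:270,250:380].repeat(2,0).repeat(2,1),cv2.resize(s,(340,340),interpolation=cv2.INTER_CUBIC)]))
s=manip.get_state();p=s["position"];print(p)
E
```

```text
clock: 18.05
position: [0.5701, -0.1924, 0.0427]
ee_rot: [0.0, 0.991, -0.132, -0.0]
contact_force: [-2.2, 0.3, -0.4]
width: 0.0593
gripper_force: 56.7
clock: 18.85
position: [0.5704, -0.1925, 0.0423]
ee_rot: [0.0, 0.991, -0.132, 0.0]
contact_force: [-0.5, -0.9, 0.2]
width: 0.0851
gripper_force: 0.0
clock: 19.65
position: [0.5705, -0.1925, 0.1821]
ee_rot: [0.0, 0.991, -0.132, 0.001]
contact_force: [-0.4, 0.6, -1.2]
width: 0.0855
gripper_force: 0.0
[ 0.5694 -0.192   0.1798]
```

View pics/m7.png

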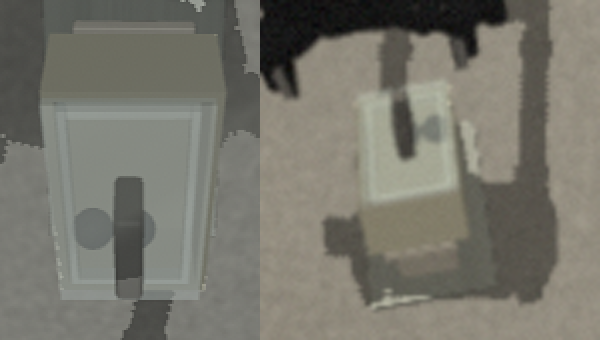

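The dish is seated squarely and both balls are side by side at the low end (297,214) and (322,214). Next I measure the dish offset, to take the handle.

```bash
python3 - <<'E'
from h import *
C=cam("wrist");b=cv2.imread("pics/w7.png");g=cv2.cvtColor(b,cv2.COLOR_BGR2GRAY).astype(int)
print("col 300 rows100-160",g[100:160,300].tolist()); print("col 296 rows 235-260",g[235:260,296].tolist())
print("row205",g[205,300:330].tolist()); print("row 170",g[170,262:285].tolist(),g[170,345:372].tolist())
print("top bed edge",dishcoord(C,[(316,111)],0.0),"balls",dishcoord(C,[(297,214),(318,214)],.013))
for r in (149,150,151,152,153): print(r,dishcoord(C,[(316,r)],.036))
print("handle",dishcoord(C,[(307,190),(322,190),(307,248),(322,248)],.064))
s=manip.get_state();p=s["position"];a=np.radians(-15.16);X=np.array([np.cos(a),np.sin(a)]);Y=np.array([X[1],-X[0]])
d=p[:2]-np.array([.580,-.195]);print(d@X*1e3,d@Y*1e3,p[2])
E
```

```text
col 300 rows100-160 [91, 91, 91, 91, 91, 91, 90, 91, 91, 90, 100, 110, 111, 113, 127, 114, 115, 106, 108, 108, 107, 107, 108, 108, 107, 107, 108, 107, 107, 108, 107, 107, 108, 107, 108, 108, 108, 108, 108, 108, 107, 108, 107, 108, 107, 108, 112, 112, 112, 119, 120, 125, 128, 139, 138, 138, 152, 150, 150, 146]
col 296 rows 235-260 [139, 138, 138, 138, 142, 152, 151, 138, 139, 139, 143, 144, 144, 145, 144, 122, 125, 122, 121, 120, 120, 120, 122, 122, 121]
row205 [108, 114, 129, 137, 137, 138, 118, 86, 84, 86, 87, 86, 87, 86, 87, 87, 87, 86, 85, 84, 81, 87, 115, 135, 138, 138, 138, 137, 138, 138]
row 170 [81, 82, 84, 85, 85, 85, 86, 85, 83, 100, 128, 139, 137, 137, 138, 135, 131, 137, 144, 144, 144, 134, 128] [140, 148, 147, 147, 138, 127, 125, 126, 125, 132, 137, 133, 122, 113, 116, 105, 94, 93, 110, 121, 121, 121, 121, 122, 122, 123, 123]
top bed edge [[51.445   0.9127  0.    ]] balls [[-40.195   16.9978  13.    ]
 [-40.1164  -0.9971  13.    ]]
149 [[44.493  0.813 36.   ]]
150 [[43.7003  0.8116 36.    ]]
151 [[42.904   0.8101 36.    ]]
152 [[42.1039  0.8087 36.    ]]
153 [[41.3     0.8073 36.    ]]
handle [[ 34.1      6.211   64.    ]
 [ 34.1366  -2.9293  64.    ]
 [-22.2119   7.0863  64.    ]
 [-22.1593  -3.6817  64.    ]]
-11.007008879921397 -0.10622760827451941 0.17984863087387026
```

```bash
python3 -m crank '{"translation":[[-7,-1,0],[-7,0,10],[0,0,25],[0,0,25],[0,0,20],[0,0,8],[0,0,6],[0,0,0]],"roll":[0,0,0,0,0,0,0,0],"fingers":[0.5,0.5,0.5,0.5,0.5,0.5,0.5,0.5]}' 40
python3 -m crank '{"translation":[[0,0,0],[0,0,0],[0,0,0],[0,0,0],[0,0,0],[0,0,0],[0,0,0],[0,0,0]],"roll":[0,0,0,0,0,0,0,0],"fingers":[0.4,0.3,0.2,0.15,0.1,0,0,0]}' 40
```

```text
clock: 20.6
position: [0.5568, -0.1877, 0.0868]
ee_rot: [-0.0, 0.991, -0.132, -0.001]
contact_force: [0.6, -0.0, 1.2]
width: 0.0428
gripper_force: 0.0
clock: 21.4
position: [0.5573, -0.188, 0.0879]
ee_rot: [0.0, 0.991, -0.132, 0.0]
contact_force: [-0.7, 1.5, 5.5]
width: 0.0088
gripper_force: 40.8
```

```bash
python3 -m crank '{"translation":[[-0.4,0,-0.9],[-0.8,0,-1.8],[-0.8,0,-1.8],[-1.2,0,-2.7],[-1.6,0,-3.6],[-2,0,-4.5],[-2,0,-4.5],[0,0,0]],"roll":[0,0,0,0,0,0,0,0],"fingers":[0,0,0,0,0,0,0,0]}' 40
python3 - <<'E'
from h import *
b=get_image("wrist");cv2.imwrite("pics/w8.png",b)
E
python3 -m crank '{"translation":[[0,0,-10],[0,0,-20],[0,0,-20],[0,0,-20],[0,0,-10],[0,0,0],[0,0,0]],"roll":[0,0,0,0,0,0,0],"fingers":[0,0,0,0,0,0,0]}' 40
python3 - <<'E'
from h import *
t=get_image("top");s=get_image("scene");cv2.imwrite("pics/t8.png",t);cv2.imwrite("pics/s8.png",s);b=get_image("wrist");cv2.imwrite("pics/w9.png",b)
g=cv2.cvtColor(b,cv2.COLOR_BGR2GRAY)
for r in range(80,330,10): print(r,g[r,200:430:10].tolist())
E
```

```text
clock: 22.2
position: [0.5488, -0.1857, 0.108]
ee_rot: [0.0, 0.991, -0.132, 0.001]
contact_force: [1.1, 0.5, -0.9]
width: 0.0087
gripper_force: 40.0
clock: 22.95
position: [0.5483, -0.1854, 0.1867]
ee_rot: [-0.0, 0.991, -0.132, -0.0]
contact_force: [-0.8, -0.6, -0.3]
width: 0.0088
gripper_force: 40.1
80 [120, 122, 122, 123, 111, 77, 101, 125, 133, 109, 108, 147, 110, 174, 174, 89, 151, 121, 119, 121, 115, 121, 119]
90 [122, 123, 126, 127, 79, 75, 78, 75, 131, 132, 131, 131, 131, 131, 131, 131, 130, 124, 128, 119, 122, 124, 118]
100 [124, 123, 120, 80, 78, 77, 75, 77, 106, 103, 132, 131, 131, 131, 131, 132, 132, 118, 123, 121, 124, 117, 121]
110 [123, 124, 120, 75, 77, 79, 78, 85, 112, 112, 112, 112, 112, 105, 173, 171, 170, 119, 122, 121, 123, 125, 118]
120 [120, 121, 126, 80, 75, 79, 78, 71, 83, 111, 111, 112, 112, 112, 112, 113, 111, 77, 120, 129, 121, 119, 121]
130 [125, 120, 125, 75, 75, 76, 77, 79, 81, 112, 111, 112, 112, 112, 113, 114, 113, 83, 119, 120, 121, 121, 121]
140 [127, 126, 122, 80, 77, 78, 76, 75, 87, 112, 112, 112, 112, 112, 113, 107, 113, 83, 119, 125, 118, 123, 12
[... 1322 characters left out ...]
45, 155, 145, 79, 72, 58, 57, 20, 69, 147, 155, 147, 117, 116, 121, 122, 121]
270 [125, 121, 78, 81, 123, 125, 147, 150, 20, 71, 61, 65, 65, 10, 70, 19, 137, 144, 118, 121, 121, 119, 122]
280 [122, 125, 76, 76, 79, 79, 73, 102, 31, 71, 43, 60, 60, 13, 71, 32, 28, 144, 121, 117, 121, 118, 120]
290 [125, 127, 75, 76, 73, 77, 76, 17, 19, 70, 11, 60, 60, 14, 70, 16, 19, 122, 120, 121, 119, 117, 125]
300 [125, 115, 75, 79, 78, 77, 76, 17, 16, 14, 17, 60, 60, 21, 14, 16, 19, 121, 120, 120, 120, 121, 122]
310 [129, 7, 19, 14, 76, 80, 16, 16, 21, 19, 23, 60, 59, 22, 18, 19, 17, 17, 118, 121, 17, 21, 18]
320 [19, 19, 21, 17, 17, 18, 17, 16, 17, 17, 21, 77, 124, 22, 18, 17, 18, 20, 19, 19, 20, 20, 23]
```

The lid is in hand and the dish stays put. I carry the lid to the dish's first spot.

```bash
python3 -m crank '{"translation":[[-3,-12,0],[-6,-25,0],[-10,-40,0],[-10,-40,0],[-10,-40,0],[-10,-40,0],[-10,-40,0],[-10,-40,0]],"roll":[0,0,0,0,0,0,0,0],"fingers":[0,0,0,0,0,0,0,0]}' 40
python3 -m crank '{"translation":[[-10,-40,0],[-8,-30,0],[-4,-16,0],[0,0,20],[0,0,40],[0,0,30],[0,0,10],[0,0,0]],"roll":[0,0,0,0,0,0,0,0],"fingers":[0,0,0,0,0,0,0,0]}' 40
python3 - <<'E'
from h import *
t=get_image("top");s=get_image("scene");cv2.imwrite("pics/t9.png",t);cv2.imwrite("pics/s9.png",s);b=get_image("wrist");cv2.imwrite("pics/w10.png",b)
E
```

```text
clock: 23.9
position: [0.5534, 0.1023, 0.1867]
ee_rot: [-0.0, 0.991, -0.132, -0.001]
contact_force: [0.2, -1.1, -1.1]
width: 0.0089
gripper_force: 40.1
clock: 24.7
position: [0.5543, 0.1881, 0.0856]
ee_rot: [0.001, 0.991, -0.132, -0.002]
contact_force: [-0.7, -0.1, -0.3]
width: 0.0091
gripper_force: 40.0
```

```bash
python3 -m crank '{"translation":[[0,0,15],[0,0,20],[0,0,8],[0,0,4],[0,0,2],[0,0,0],[0,0,0],[0,0,0]],"roll":[0,0,0,0,0,0,0,0],"fingers":[0,0,0,0,0,0,0,0]}' 20
python3 -m crank '{"translation":[[0.5,0,1.5],[2,0,1.7],[2,0,1.7],[2,0,1.9],[2,0,1.9],[0,0,0],[0,0,0]],"roll":[0,0,0,0,0,0,0],"fingers":[0,0,0,0,0,0,0]}' 20
```

```text
clock: 25.65
position: [0.556, 0.1887, 0.0387]
ee_rot: [-0.0, 0.991, -0.132, 0.001]
contact_force: [-0.3, -0.3, -0.3]
width: 0.0092
gripper_force: 40.0
clock: 26.35
position: [0.5639, 0.1864, 0.0302]
ee_rot: [-0.0, 0.991, -0.132, 0.0]
contact_force: [-1.3, 0.5, 6.7]
width: 0.0091
gripper_force: 41.5
```

```bash
python3 -m crank '{"translation":[[1.8,0,2],[1.7,0,2],[0,0,0],[0,0,0]],"roll":[0,0,0,0],"fingers":[0,0,0,0]}' 20
python3 -m crank '{"translation":[[1.5,0,2],[1.5,0,2],[0,0,0],[0,0,0]],"roll":[0,0,0,0],"fingers":[0,0,0,0]}' 20
python3 -m crank '{"translation":[[1,0,1.5],[0,0,0],[0,0,0]],"roll":[0,0,0],"fingers":[0,0,0]}' 20
python3 -m crank '{"translation":[[0.7,0,1],[0,0,0],[0,0,0]],"roll":[0,0,0],"fingers":[0,0,0]}' 20
```

```text
clock: 26.75
position: [0.568, 0.1853, 0.0265]
ee_rot: [-0.0, 0.991, -0.132, 0.001]
contact_force: [-0.2, -0.5, 6.9]
width: 0.0087
gripper_force: 42.0
clock: 27.15
position: [0.5715, 0.1844, 0.0226]
ee_rot: [-0.0, 0.991, -0.132, 0.001]
contact_force: [0.7, -1.4, 6.6]
width: 0.009
gripper_force: 42.4
clock: 27.45
position: [0.5726, 0.1841, 0.0214]
ee_rot: [-0.0, 0.991, -0.132, 0.001]
contact_force: [-0.2, -2.2, 7.9]
width: 0.0093
gripper_force: 42.7
clock: 27.75
position: [0.5733, 0.1839, 0.0204]
ee_rot: [-0.0, 0.991, -0.132, 0.002]
contact_force: [-0.4, -2.2, 8.2]
width: 0.0089
gripper_force: 42.7
```

```bash
python3 -m crank '{"translation":[[0.4,0,1],[0,0,0],[0,0,0]],"roll":[0,0,0],"fingers":[0,0,0]}' 20
python3 -m crank '{"translation":[[0.3,0,1],[0,0,0],[0,0,0]],"roll":[0,0,0],"fingers":[0,0,0]}' 20
python3 - <<'E'
from h import *
cv2.imwrite("pics/w11.png",get_image("wrist"))
E
```

```text
clock: 28.05
position: [0.574, 0.1838, 0.0195]
ee_rot: [-0.0, 0.991, -0.132, 0.002]
contact_force: [-0.1, -1.6, 8.4]
width: 0.0089
gripper_force: 42.9
clock: 28.35
position: [0.5746, 0.1836, 0.0186]
ee_rot: [-0.0, 0.991, -0.132, 0.002]
contact_force: [0.4, -2.3, 7.8]
width: 0.0089
gripper_force: 43.0
```

```bash
python3 -m crank '{"translation":[[0.2,0,1],[0,0,0],[0,0,0]],"roll":[0,0,0],"fingers":[0,0,0]}' 20
python3 -m crank '{"translation":[[0,0,0.7],[0,0,0],[0,0,0]],"roll":[0,0,0],"fingers":[0,0,0]}' 20
```

```text
clock: 28.7
position: [0.5751, 0.1835, 0.0178]
ee_rot: [-0.0, 0.991, -0.131, 0.003]
contact_force: [1.0, -2.3, 8.6]
width: 0.0092
gripper_force: 43.2
clock: 29.0
position: [0.5755, 0.1835, 0.0172]
ee_rot: [-0.0, 0.991, -0.131, 0.003]
contact_force: [1.5, -2.0, 8.1]
width: 0.0089
gripper_force: 43.2
```

```bash
python3 -m crank '{"translation":[[0.2,0,0.8],[0.2,0,0.8],[0,0,0],[0,0,0]],"roll":[0,0,0,0],"fingers":[0,0,0,0]}' 20
python3 -m crank '{"translation":[[0,0,0],[0,0,0],[0,0,0],[0,0,0],[0,0,0],[0,0,0]],"roll":[0,0,0,0,0,0],"fingers":[0.12,0.15,0.2,0.3,0.4,0.5]}' 20
python3 -m crank '{"translation":[[0,0,-10],[0,0,-30],[0,0,-40],[0,0,-40],[0,0,-40],[0,0,-20],[0,0,0],[0,0,0]],"roll":[0,0,0,0,0,0,0,0],"fingers":[0.5,0.5,0.5,0.5,0.5,0.5,0.5,0.5]}' 20
python3 - <<'E'
from h import *
b=get_image("wrist");cv2.imwrite("pics/w12.png",b);t=get_image("top");cv2.imwrite("pics/t12.png",t);cv2.imwrite("pics/s12.png",get_image("scene"))
print(manip.get_state()["position"])
C=cam("wrist");g=cv2.cvtColor(b,cv2.COLOR_BGR2GRAY)
for r in range(90,270,6): print(r,g[r,250:390:6].tolist())
E
```

```text
clock: 29.4
position: [0.5764, 0.1833, 0.0157]
ee_rot: [-0.0, 0.991, -0.131, 0.003]
contact_force: [1.7, -2.6, 8.9]
width: 0.0092
gripper_force: 43.4
clock: 30.0
position: [0.5728, 0.1839, 0.0134]
ee_rot: [0.0, 0.991, -0.132, -0.0]
contact_force: [-0.6, -1.0, -0.2]
width: 0.0424
gripper_force: 0.0
clock: 30.8
position: [0.5727, 0.1839, 0.194]
ee_rot: [-0.0, 0.991, -0.132, 0.0]
contact_force: [0.5, -0.2, -0.1]
width: 0.043
gripper_force: 0.0
[0.5718 0.1837 0.1919]
90 [129, 129, 119, 123, 124, 126, 106, 80, 81, 81, 77, 79, 81, 77, 81, 81, 81, 76, 111, 128, 125, 123, 127, 127]
96 [123, 127, 128, 123, 75, 82, 76, 81, 81, 77, 78, 79, 79, 110, 80, 79, 79, 79, 78, 122, 128, 127, 130, 124]
102 [126, 133, 109, 80, 78, 74, 78, 80, 80, 81, 82, 79, 79, 77, 78, 80, 80, 79, 79, 127, 126, 124, 127, 128]
108 [128, 81, 80, 78, 79, 76, 79, 77, 80, 80, 79, 79, 81, 77, 102, 82, 80, 79, 77, 80, 123, 126, 127, 127]
114 [79, 81, 82, 81, 79, 78, 81, 81, 80, 77, 76, 79, 77, 75, 76, 75, 81, 80, 80, 82, 111, 122, 121, 119]
120 [80, 79, 83, 78, 80, 75, 141, 140, 142, 142, 141, 141, 141, 142, 142, 142, 144, 79, 
[... 2145 characters left out ...]
27, 133, 127, 128, 123, 129, 89, 85, 83, 129, 128, 130, 130, 127, 133, 129, 134, 133, 127, 127, 124, 127, 132]
240 [126, 126, 126, 126, 128, 128, 127, 129, 88, 88, 84, 132, 126, 126, 127, 129, 126, 125, 131, 125, 122, 132, 126, 125]
246 [127, 125, 125, 126, 129, 129, 126, 130, 82, 85, 85, 115, 127, 127, 118, 128, 131, 126, 130, 129, 127, 128, 127, 131]
252 [128, 130, 128, 130, 132, 127, 130, 130, 132, 82, 77, 80, 128, 125, 123, 128, 128, 128, 132, 130, 129, 128, 132, 127]
258 [82, 78, 35, 96, 126, 130, 130, 129, 126, 79, 78, 76, 76, 130, 129, 126, 128, 131, 128, 94, 14, 74, 81, 77]
264 [76, 76, 27, 52, 122, 127, 127, 127, 127, 130, 79, 79, 76, 76, 130, 130, 123, 128, 125, 50, 18, 75, 74, 34]
```

```bash
python3 - <<'E'
from h import *
C=cam("wrist");b=cv2.imread("pics/w12.png");g=cv2.cvtColor(b,cv2.COLOR_BGR2GRAY).astype(int)
print(g[110:125,320].tolist(),g[208:226,320].tolist(),"r130",g[130,280:294].tolist(),g[130,338:354].tolist(),"r200",g[200,282:296].tolist(),g[200,334:350].tolist())
r=lambda z,pts:plane(C,pts,z)
p=r(.010,[(285.5,118),(347,118),(290,219),(344,219)]);print(p[:,:2],np.linalg.norm(p[0]-p[1]),np.linalg.norm(p[2]-p[3]),np.linalg.norm(p[0]-p[2]))
T=cam("top");t=cv2.cvtColor(cv2.imread("pics/t12.png"),cv2.COLOR_BGR2GRAY)
print(t[125:195:2,405:460:2])
E
```

```text
[77, 77, 77, 77, 78, 79, 118, 146, 143, 142, 141, 135, 164, 171, 170] [139, 160, 158, 147, 136, 137, 148, 156, 157, 156, 133, 126, 127, 126, 126, 127, 129, 130] r130 [77, 77, 78, 75, 107, 136, 142, 142, 142, 149, 164, 171, 166, 151] [150, 164, 168, 162, 147, 140, 141, 142, 135, 107, 80, 84, 85, 85, 85, 85] r200 [95, 96, 96, 96, 106, 128, 137, 136, 135, 144, 154, 157, 147, 136] [137, 137, 139, 152, 161, 162, 151, 138, 138, 138, 145, 138, 125, 127, 127, 128]
[[0.6224 0.1989]
 [0.6079 0.1454]
 [0.5269 0.223 ]
 [0.5129 0.1713]] 0.05536482911735673 0.05350807422918272 0.09855409771621403
[[134 133 131 133 134 135 135 134 133 133 134 134 135 135 134 133 132 132
  134 135 135 137 135 137 134 134 136 134]
 [136 134 132 135 137 138 135 137 135 134 138 132 132 135 135 136 136 135
  137 136 131 132 135 135 131 130 133 133]
 [137 136 133 134 137 138 137 135 136 135 137 131 130 136 139 134 132 131
  133 134 131 130 130 133 133 132 133 133]
 [140 136 138 137 138 136 134 129 155 143 135 124 138 160 190 191 160 146
  138 135 132 131 132 131 131 131 135 137]
 [137 135 138 137 137 135 130 147 167 164 
[... 2885 characters left out ...]
135 135 136 133 124 104 102  99 102 105 118 139 177 186 186 174 157 139
  186 151 132 135 135 136 138 137 136 135]
 [132 136 136 137 136 137 136 130 113 103 101  99 103 113 127 156 184 193
  190 135 135 136 136 135 136 137 137 135]
 [134 136 136 137 135 136 135 136 137 135 131 115 104 101  97 102 151 169
  168 136 138 140 137 134 134 139 140 137]
 [135 135 135 132 134 136 133 137 140 139 141 140 138 133 126 114 130 151
  138 136 136 135 132 133 134 135 138 138]
 [134 139 141 134 133 137 135 135 137 139 137 137 135 136 132 136 137 131
  132 138 138 132 132 133 135 134 134 132]
 [136 138 134 132 134 138 137 136 137 136 134 135 138 138 135 134 137 139
  134 137 134 135 136 134 137 139 135 133]]
```

```bash
python3 - <<'E'
from h import *
C=cam("wrist")
for z in (.010,):
  p=plane(C,[(284,130),(347.3,130),(286.3,200),(345.6,200),(316,116),(316,217.7)],z);print(np.linalg.norm(p[0]-p[1]),np.linalg.norm(p[2]-p[3]),np.linalg.norm(p[4]-p[5]))
S=cam("scene");s=cv2.cvtColor(cv2.imread("pics/s12.png"),cv2.COLOR_BGR2GRAY);print(s[175:235:3,370:440:3])
E
```

```text
0.05760643739438229 0.05765956570713163 0.09891264174997118
[[ 83  82  89 136 138 128  79  81  83 138 135 141 137 135 138 139 138 137
  138 140 139 137 139 138]
 [ 82 106 135 132 138 138  95  81  83  92 137 140 136 141 140 140 132 141
  136 138 136 138 136 137]
 [135 136 140 137 137 133 137 106  80  81  93 139 137 142 142 139 140 137
  140 137 139 138 137 123]
 [140 137 139 139 139 133 135 139 109  85  82  94 136 137 137 140 138 139
  140 141 135 138 137  85]
 [136 139 136 136 139 142 136 139 140 135  79  80  96 139 135 138 137 139
  138 141 139 142 140 117]
 [140 135 137 137 141 136 135 136 138 137 129  85  83  99 142 144 141 141
  135 139 139 136 139 134]
 [136 143 138 137 139 139 142 136 140 146 161 166 141 141  90 140 136 138
  139 135 143 139 140 141]
 [141 134 140 138 134 137 167 170 177 175 164 168 155 158  92  88 128 141
  140 138 137 140 140 137]
 [121 140 136 137 137 140 116 157 145 146 145  97 133 171 121  80  82 135
  137 138 136 138 136 142]
 [ 80 129 141 141 142 139 111 171 150 148 134  69  82 150 146  80  84  84
  105 136 142 137 136 139]
 [ 78  85 133 136 140 138 133 
[... 280 characters left out ...]
36  88  77  79 133 136 135 141 149 147 136  52  80 146 164  98  81
   82  80  82  83  82 106]
 [133 134 128  87  80  81  89 129 111 164 146 145  94 144 145 159 138  78
   82  80  80  81  82  89]
 [137 132 129 132  83  77  82  84  83 167 148 147 146 149 146 146 149  81
   83  82  90  84  81  83]
 [132 137 136 135  93  79  79  82  81 142 149 148 145 149 145 146 168 105
   82  77  79  98  84  81]
 [131 135 133 135 134  85  82  74  82 114 159 149 154 162 167 165 149 125
   79  79  86  84  88 106]
 [134 132 134 137 129 135  89  82  82  83 152 141 129 108  86  83  81  83
   82  81  83 111 136 137]
 [130 136 135 132 134 135  92  77  79  80  78  83  81  80  78  84  83  82
   79  83 115 137 135 138]]
```

The lid measures 98.9 x 57.6 mm at z = 10 mm, equally wide at both ends, so it lies flat with the handle up. In the top view the dish sits squarely on the slope with both balls abreast at its low end. Handing in.

```bash
python3 -c "
from rig import manip
print(manip.sign_off())"
```

```text
the job is handed in; nothing more can be done
None
```

The job is handed in at about 31 s on the robot clock: by my last measurements, the dish sits squarely on the sloping stand with both balls side by side at its low end, and the lid lies flat, handle up, on the dish's first spot.

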